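# Sort out three mixed-up staging trays by way of the spare tray

## Robot

A 6-joint arm with a two-finger parallel gripper is mounted at the origin on the work surface. World frame = base frame: x ahead of the robot, y to its left, z up, the work surface at z = 0. Lengths are in m, angles in degrees, forces in N, time in s.
With the tool pointing down it reaches from about 0.35 to 0.875 m from the base axis. Payload 4.2 kg.
Tool frame: the origin (TCP) lies on the centre line of the jaws, within the pads' length; the fingertips stand 19 mm ahead of it and the grasp point (between the pads) is the TCP; z points along the fingers, y is the line along which they close (so a half turn about z gives the same grasp; the last joint's range is limited). The gripper opens to 87 mm and grips with 3 to 60 N. Pads are 19 mm wide; open, the fingers measure 117 mm over their backs; the gripper's body (75 mm by 190 mm) begins 51 mm behind the grasp point.
Start: joints at [-62.189, 22.042, 0.453, 0, -68.411, -14.817], TCP at [0.141, -0.609, 0.242] pointing down, gripper open.
Joint ranges: [-179.83, 179.83], [-69.29, 118.12], [-61.27, 80.66], [-181.25, 117.63], [-171.15, -9.14], [-177.46, 177.46]. Speed limits (degrees/s): [159.86, 159.86, 180, 180, 180, 180].

## Interface

Orientations are given as a 3x3 rotation matrix whose columns are the frame's x, y, z axes.
In Python, from station import sense, capture, finish_job, search_frame, masks_of gives the robot as it stands.
- The arm moves only by the tool drive_tool, never from a script. Its argument "rows" is a list of rows, each a list of 7 numbers: the opening in per cent of the stroke, from 0 (shut) to 100 (fully open), then the shift along the world's x, y, z in mm, then the turn, a rotation vector about the world's x, y, z in rad. In form: [[fingers, dx, dy, dz, wx, wy, wz], ...]. A call has 1 to 5 rows; each row shifts and turns the commanded pose from where the row before left it; what a row does not reach is not made up. A row lasts 1/12 s, in which the tool goes at most 41.7 mm and 7.16 degrees, less where a joint would pass 70% of its speed; a pose out of reach is approached as far as the arm can. A call is refused whole if a number of a shift passes 41.7 or a number of a turn 0.125, either way. A call with a gripper value outside its range is refused whole. The fingers move at their own pace and stop on an object; the grip force is fixed at half the most. Time passes only in rows, so rows that do not move let the fingers close. It gives the time, the measured TCP pose, the force, the opening and the grip force at its end, in the units of the state.
- sense(): the state, without advancing time (a new reading comes with each control period).
- capture(name): name is "scene" or "top" or "wrist"; returns a dict with "frame" (400x640x3 uint8, red, green, blue), "z_map" (400x640 float32, m along the optical axis (not along the pixel's ray), 0 where there is no reading), "fx", "fy", "cx", "cy" (pixels), "distortion" ([k1, k2, p1, p2, k3] as OpenCV has them; the pictures are not rectified), "R" (3x3) and "t" (3): a world point X has camera coordinates R X + t; the wrist camera has in their place "T_tool_cam" (4x4, takes a point from camera to tool coordinates, whose origin is the TCP and whose axes are the flange's). Camera axes: x right, y down, z forward; pixel columns grow to the right and rows downward; lengths in m; the calibration is good to about 2 mm. A picture is of the moment at which its call begins: read the wrist's pose just before it.
- finish_job(): hands the job in; it is judged then, once.
Trained networks look in a picture, given as the dict that the camera call returned (one of the last four; its "shot" number tells which), for a name from the list of things; names that differ only in an ending like _2 or _b are one class to them, and where a whole thing is asked for, a point or a joint stands for the part that bears it (a point fixed in the world has none). Each returns a list of dicts, best first, with "p" (0 to 1); they miss things now and then, are a little off and sometimes report something else, mostly with a low value. They report only what shows in the picture. A call takes as long as a camera call. They do not tell look-alikes from the thing itself.
- search_frame(label, picture): "xy" ([column, row] in pixels, amid what is visible of it).
- masks_of(label, picture): "region" (400x640 bool, what is visible of it) and "xy" ([column, row] in pixels, amid what is visible of it).
The state is a dict: "time_s": time; "joints": joint angles; "joint_velocities": joint speeds; "effort": joint torques, N m; "tcp_pos": TCP position; "ee_rot": TCP orientation; "wrist_force": force on the tool from outside, world axes, zero at the start; "moment": the same for the moment, N m; "gripper_width": opening from 0.0 (shut) to 1.0 (fully open); "gripper_force": force on a finger pad.
Only numpy, scipy, OpenCV 4.12 (cv2) and the standard library are available. Lean on these libraries where they do the work, as an engineer would, in place of code of your own. Each camera call takes 0.05 s, during which the arm holds its last target. There are 200 camera calls.

## Task

The screw cap, the mounting clip and the hexagonal standoff have each been put in the wrong tray: move each into the tray that belongs to the bin of its own kind, standing upright on the marked square in the middle of the tray. Use the empty spare tray, the one without a bin, as the waiting place for one of them (set it down there upright, near the middle, and let go) while you make room, and never set a part down on the bare bench. Leave the rivet puller and the hex key alone.

Things in the scene. Friction and masses are not known exactly. Their poses are not given: they have to be found in the camera images.
- screw_cap_center (a point): smoky dark polycarbonate screw cap, round, ribbed, 40 mm diameter and 36 mm high, standing on its open end, about 30 g, loose. Point: its centre, 18 mm above its underside; z up along its axis.
- mounting_clip_center (a point): gold-tinted aluminium mounting clip, loose, 45 g: foot 60 mm long (its x), 18 wide (its y), 5 thick; on its middle a block 28 long, 18 wide, from 5 to 25 mm above its underside, then two upright jaws up to 42 mm. Grip across its 18 mm width (along its y), upper half. Point: its centre, 21 mm above its underside; z up.
- standoff_center (a point): plain aluminium hexagonal standoff, loose, standing upright, 20 mm across flats (one pair of flats faces its +y and -y, the others at 60 degree steps), 46 mm high, about 48 g, threaded hole in its top. Point: its centre, 23 mm above its underside; z up along its axis.
- cap_station: the screw caps' tray: blue-grey tray 128 x 128 mm, floor 6 mm above the bench, 120 mm clear inside a lip 10 mm above the bench, thin dark 50 mm square outline in the middle. Fixed. Behind it (its +x, 65 to 170 mm from the middle) a clear bin, tilted forward, under 80 mm high, full of smoky screw caps. Origin: tray middle at bench height; x towards the bin, z up.
- clip_station: the mounting clips' tray: blue-grey tray 128 x 128 mm, floor 6 mm above the bench, 120 mm clear inside a lip 10 mm above the bench, thin dark 50 mm square outline in the middle. Fixed. Behind it (its +x, 65 to 170 mm from the middle) a clear bin, tilted forward, under 80 mm high, full of gold-tinted mounting clips. Origin: tray middle at bench height; x towards the bin, z up.
- standoff_station: the standoffs' tray: blue-grey tray 128 x 128 mm, floor 6 mm above the bench, 120 mm clear inside a lip 10 mm above the bench, thin dark 50 mm square outline in the middle. Fixed. Behind it (its +x, 65 to 170 mm from the middle) a clear bin, tilted forward, under 80 mm high, full of hexagonal standoffs. Origin: tray middle at bench height; x towards the bin, z up.
- spare_tray: the spare tray, with no bin behind it, empty at the start: blue-grey tray 128 x 128 mm, floor 6 mm above the bench, 120 mm clear inside a lip 10 mm above the bench, thin dark 50 mm square outline in the middle. Fixed to the bench. Origin: its middle, at bench height; z up.
- rivet_puller: bystander: chrome rivet puller with black grips lying on the bench near the robot, 260 mm long (its x, nose to +x), 100 mm wide, 28 mm high, loose. Origin: about its middle, at bench height.
- hex_key: bystander: steel T-handle hex key lying flat on the bench near the robot, loose; handle 90 mm long (its y), 14 mm thick, blade 130 mm long to its +x. Origin: the middle of the handle, at bench height.
Things that resemble listed ones, but are neither listed nor needed, are in the scene too. There is more than one size of the part that bears screw_cap_center; the job needs the smaller. What is shaped like the spare_tray but green is not meant.

How it is judged:
By the outcome, as a careful person would: the job done as asked, in the order asked, and still so for the second after the job is handed in, with the robot touching nothing.
It also fails if it takes over 134 s, if anything falls off the work surface, if the arm or the gripper's body presses on something with over 40 N, if the wrist force passes 120 N, or if a joint passes its speed limit or range.

## Working session

There is one attempt and no reset: what is moved stays moved. The work goes in short steps, Python scripts to look and compute and a tool call to move; the robot and the scene stay as the last step left them, time stands still between calls to the robot, and variables do not carry over. Pictures are saved under pics/ and viewed, at most 14 in all, crops included, and the job is handed in when it is done.

Besides the shell and the picture viewer there is one more tool, called as name(argument=value, ...), one argument or row to a line, values as JSON. drive_tool: Moves the arm, as the interface text tells. Its arguments: {"type":"object","properties":{"rows":{"type":"array"}},"required":["rows"]}

```bash
ls; mkdir -p pics; cat > h.py <<'E'
import numpy as np, cv2
from station import *
def rays(p,uv):
    K=np.array([[p["fx"],0,p["cx"]],[0,p["fy"],p["cy"]],[0,0,1.]])
    n=cv2.undistortPoints(np.float64(uv).reshape(-1,1,2),K,np.float64(p["distortion"]))[:,0]
    return np.c_[n,np.ones(len(n))]
def cam2w(p,s=None):
    if "R" in p: R=np.array(p["R"]);return R.T,-R.T@np.array(p["t"])
    T=np.array(p["T_tool_cam"]);s=s or sense();E=np.array(s["ee_rot"])
    return E@T[:3,:3],E@T[:3,3]+np.array(s["tcp_pos"])
def atz(p,uv,z,s=None):
    R,o=cam2w(p,s);d=rays(p,uv)@R.T
    return o+d*((z-o[2])/d[:,2])[:,None]
def cloud(p,mask,s=None):
    r,c=np.nonzero(mask&(p["z_map"]>0));R,o=cam2w(p,s)
    return (rays(p,np.c_[c,r])*p["z_map"][r,c][:,None])@R.T+o
def save(p,n,crop=None,k=1):
    f=p["frame"][...,::-1]
    if crop: f=f[crop[1]:crop[3],crop[0]:crop[2]]
    cv2.imwrite("pics/"+n,cv2.resize(f,None,fx=k,fy=k,interpolation=cv2.INTER_CUBIC))
E
python3 - <<'E'
from h import *
for n in("top","scene"):
    p=capture(n);save(p,n+"1.png",k=1.25)
    for l in ["screw_cap_center","mounting_clip_center","standoff_center","cap_station","clip_station","standoff_station","spare_tray","rivet_puller","hex_key"]:
        for m in masks_of(l,p)[:6]:
            if m["p"]<.2: continue
            c=cloud(p,m["region"])
            print(n,l,round(m["p"],2),np.round(m["xy"]),m["region"].sum(),np.round(np.median(c,0),3) if len(c) else None, np.round(np.percentile(c,[3,97],axis=0),3).tolist() if len(c) else "")
E
```

```text
pics
top screw_cap_center 0.83 [318. 247.] 403 [0.418 0.003 0.052] [[0.395, -0.021, 0.044], [0.441, 0.025, 0.056]]
top screw_cap_center 0.48 [275. 192.] 233 [0.558 0.103 0.041] [[0.543, 0.087, 0.01], [0.579, 0.121, 0.046]]
top mounting_clip_center 0.73 [284. 175.] 4230 [0.614 0.101 0.009] [[0.499, 0.042, 0.002], [0.71, 0.164, 0.07]]
top mounting_clip_center 0.51 [206. 169.] 205 [0.614 0.294 0.026] [[0.596, 0.285, 0.006], [0.645, 0.314, 0.05]]
top standoff_center 0.61 [352. 187.] 81 [ 0.57  -0.08   0.051] [[0.563, -0.09, 0.016], [0.581, -0.072, 0.055]]
top cap_station 0.63 [213. 148.] 4045 [0.679 0.298 0.009] [[0.563, 0.239, 0.002], [0.771, 0.357, 0.064]]
top clip_station 0.76 [352. 168.] 4136 [ 0.629 -0.081  0.009] [[0.518, -0.145, 0.003], [0.726, -0.02, 0.064]]
top standoff_station 0.58 [284. 172.] 4202 [0.614 0.1   0.009] [[0.499, 0.041, 0.002], [0.71, 0.163, 0.07]]
top spare_tray 0.81 [460. 239.] 2524 [ 0.437 -0.354  0.006] [[0.376, -0.415, 0.002], [0.498, -0.291, 0.012]]
top spare_tray 0.73 [439. 170.] 2254 [ 0.624 -0.31   0.006] [[0.564, -0.37, 0.002], [0.684, -0.25, 0.012]]
top
[... 950 characters left out ...]
0.517, -0.149, 0.004], [0.737, -0.019, 0.068]]
scene clip_station 0.29 [374. 223.] 353 [0.573 0.101 0.041] [[0.551, 0.083, 0.012], [0.583, 0.118, 0.046]]
scene standoff_station 0.93 [372. 252.] 5603 [0.65  0.099 0.015] [[0.499, 0.039, 0.005], [0.719, 0.162, 0.072]]
scene spare_tray 0.92 [177. 232.] 3183 [ 0.63  -0.312  0.008] [[0.565, -0.372, 0.004], [0.689, -0.25, 0.013]]
scene spare_tray 0.84 [179. 164.] 2399 [ 0.441 -0.356  0.008] [[0.376, -0.419, 0.003], [0.503, -0.294, 0.013]]
scene rivet_puller 0.92 [398. 167.] 1956 [0.378 0.149 0.022] [[0.342, 0.067, 0.002], [0.432, 0.291, 0.032]]
scene hex_key 0.79 [273. 156.] 254 [ 0.399 -0.157  0.013] [[0.271, -0.19, 0.005], [0.405, -0.114, 0.018]]
```

View pics/top1.png

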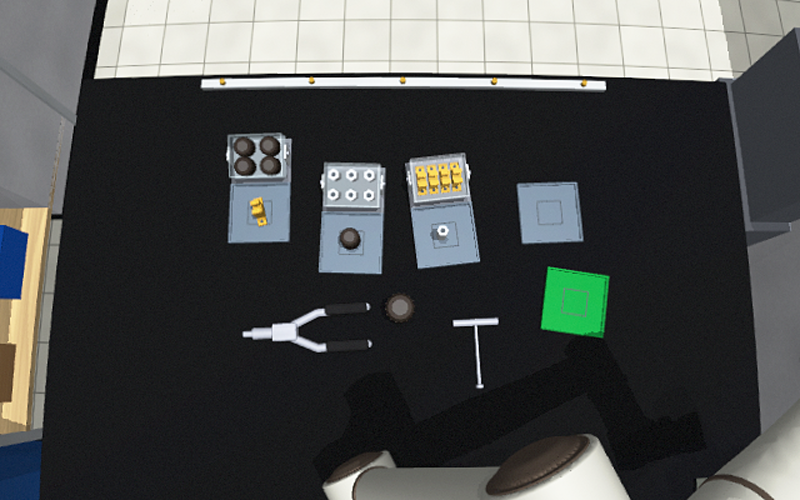

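View pics/scene1.png

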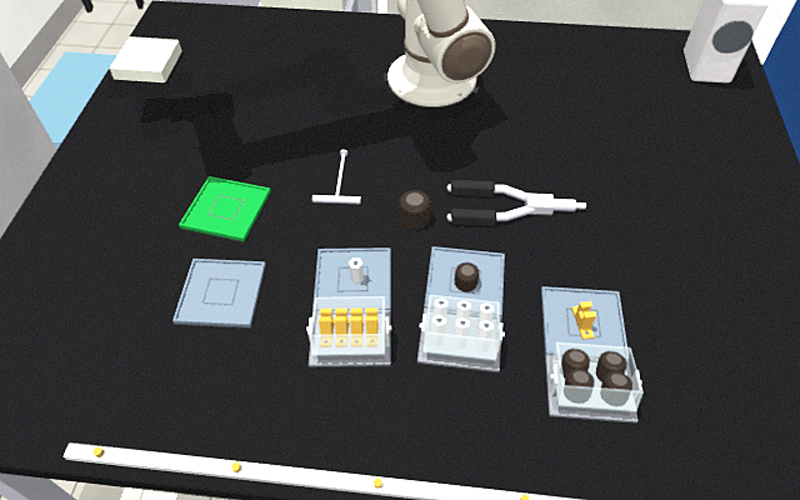

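The pictures agree. Tray positions below are from the 800-px top view:
- **Cap tray** (258,213): holds the clip.
- **Standoff tray** (350,240): holds the small cap.
- **Clip tray** (445,235): holds the standoff.
- **Spare tray** (549,212): blue-grey and empty. The green one at (575,302) is not meant.

There are two cap candidates. The one at (349,238) is about 36 mm high (top at z≈42 mm on a tray floor of 6 mm). The one at (399,307) stands on the bare bench with its top at z≈55 mm, so it is the larger. The smaller one on the standoff tray is the one needed.

```bash
python3 - <<'E'
from h import *
s=sense();print(np.round(s["ee_rot"],3).tolist(),s["tcp_pos"],s["gripper_width"])
p=capture("top");f=p["frame"].astype(int)
save(p,"crop1.png",(170,90,500,280),2.4)
# rectified map at z=0.008, 1 mm/px
X,Y=np.meshgrid(np.arange(.35,.80,.001),np.arange(-.45,.42,.001),indexing="ij")
R=np.array(p["R"]);P=np.c_[X.ravel(),Y.ravel(),np.full(X.size,.008)]
K=np.array([[p["fx"],0,p["cx"]],[0,p["fy"],p["cy"]],[0,0,1.]])
uv,_=cv2.projectPoints(P,cv2.Rodrigues(R)[0],np.float64(p["t"]),K,np.float64(p["distortion"]))
m=uv.reshape(X.shape+(2,)).astype(np.float32)
img=cv2.remap(p["frame"],m[...,0],m[...,1],cv2.INTER_LINEAR).astype(int)
bg=((img[...,2]-img[...,0]>12)&(img[...,2]>70)&(img[...,1]<img[...,2])).astype(np.uint8)
bg=cv2.morphologyEx(bg,cv2.MORPH_CLOSE,np.ones((15,15)))
n,L,st,ce=cv2.connectedComponentsWithStats(bg)
for i in range(1,n):
    if st[i,4]>4000:
        c=np.argwhere(L==i)
        r=cv2.minAreaRect(c.astype(np.float32))
        print(np.round(np.array(r[0])*.001+[.35,-.45],4),np.round(r[1]),round(r[2],1),"xmin",c[:,0].min()*.001+.35)
E
```

```text
[[-0.974, -0.225, 0.0], [-0.225, 0.974, -0.0], [-0.0, -0.0, -1.0]] [ 0.14055957 -0.6089682   0.24155126] 1.0001664594819515
[0.3656 0.2294] [ 65. 173.] 17.6 xmin 0.35
[0.6101 0.1055] [137. 237.] 89.3 xmin 0.491
[ 0.6263 -0.0862] [235. 136.] 6.6 xmin 0.503
[0.6786 0.306 ] [249. 142.] 2.5 xmin 0.554
[ 0.6245 -0.3103] [132. 132.] 2.8 xmin 0.556
```

View pics/crop1.png

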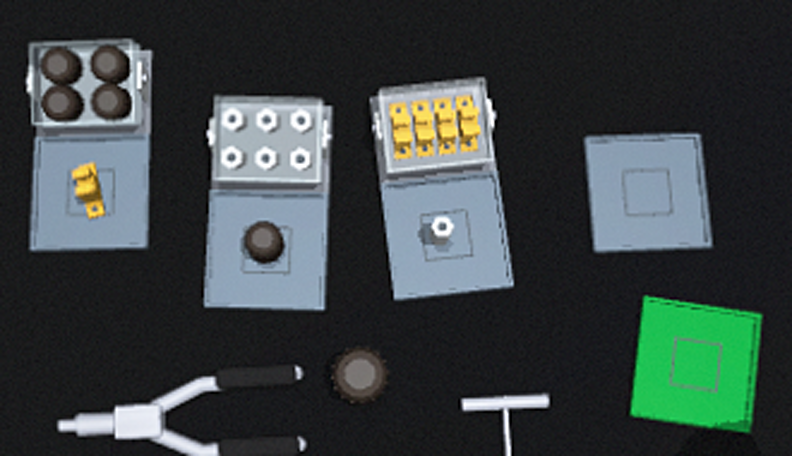

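The crop confirms it: the small cap is at crop (263,241) on the standoff tray, and the large one at (358,375) is on the bench. I'm moving above the standoff now.

drive_tool(
  rows=[
    [100,24,29.5,0,0,0,0],
    [100,24,29.5,0,0,0,0],
    [100,24,29.5,0,0,0,0],
    [100,24,29.5,0,0,0,0],
    [100,24,29.5,0,0,0,0],
  ],
)

```text
time_s: 1.47
tcp_pos: [0.2613, -0.4601, 0.2417]
ee_rot: [[-0.975, -0.224, 0.0], [-0.224, 0.975, -0.0], [-0.0, -0.0, -1.0]]
wrist_force: [1.0, -0.5, 0.1]
gripper_width: 1.001
gripper_force: 0.0
```

drive_tool(
  rows=[
    [100,24,29.5,0,0,0,0],
    [100,24,29.5,0,0,0,0],
    [100,24,29.5,0,0,0,0],
    [100,24,29.5,0,0,0,0],
    [100,24,29.5,0,0,0,0],
  ],
)

```text
time_s: 1.88
tcp_pos: [0.3814, -0.3124, 0.242]
ee_rot: [[-0.974, -0.225, 0.001], [-0.225, 0.974, -0.0], [-0.001, -0.001, -1.0]]
wrist_force: [1.7, -0.4, -0.0]
gripper_width: 1.002
gripper_force: 0.0
```

drive_tool(
  rows=[
    [100,24,29.5,0,0,0,0],
    [100,24,29.5,0,0,0,0],
    [100,24,29.5,0,0,0,0],
    [100,24,29.5,0,0,0,0],
    [100,24,29.5,0,0,0,0],
  ],
)

```text
time_s: 2.3
tcp_pos: [0.5015, -0.1647, 0.2419]
ee_rot: [[-0.974, -0.225, 0.001], [-0.225, 0.974, -0.0], [-0.001, -0.0, -1.0]]
wrist_force: [0.1, 0.3, 0.3]
gripper_width: 1.0
gripper_force: 0.0
```

drive_tool(
  rows=[
    [100,24,29.5,0,0,0,0],
    [100,24,29.5,0,0,0,0],
    [100,20,27,0,0,0,0],
    [100,0,0,0,0,0,0],
    [100,0,0,0,0,0,0],
  ],
)

```text
time_s: 2.72
tcp_pos: [0.5693, -0.0789, 0.241]
ee_rot: [[-0.974, -0.227, -0.001], [-0.227, 0.974, -0.0], [0.001, 0.0, -1.0]]
wrist_force: [0.3, -0.3, -0.9]
gripper_width: 1.0
gripper_force: 0.0
```

```bash
cat >> h.py <<'E'
def ortho(p,s,z,c,half,step=.0005):
    """top-down view at height z; row=+x up, col=+y left"""
    R,o=cam2w(p,s);a=np.arange(half,-half,-step)
    X,Y=np.meshgrid(c[0]+a,c[1]+a,indexing="ij")
    K=np.array([[p["fx"],0,p["cx"]],[0,p["fy"],p["cy"]],[0,0,1.]])
    uv,_=cv2.projectPoints(np.c_[X.ravel(),Y.ravel(),np.full(X.size,z)],cv2.Rodrigues(R.T)[0],-R.T@o,K,np.float64(p["distortion"]))
    m=uv.reshape(X.shape+(2,)).astype(np.float32)
    return cv2.remap(p["frame"],m[...,0],m[...,1],cv2.INTER_LINEAR)
E
python3 - <<'E'
from h import *
s=sense();p=capture("wrist");print(s["tcp_pos"],s["time_s"],s["wrist_force"]);R,o=cam2w(p,s);print("cam",o,R[:,2])
save(p,"w1.png",k=1.25)
a=ortho(p,s,.052,(.57,-.08),.08);b=ortho(p,s,.006,(.57,-.08),.08)
cv2.imwrite("pics/w1o.png",np.hstack([a,b])[...,::-1])
for m in masks_of("standoff_center",p)[:3]:
    c=cloud(p,m["region"],s);t=c[c[:,2]>.045];print(m["p"],m["xy"],np.median(c,0),len(t),t.mean(0) if len(t) else 0)
E
```

```text
[ 0.5693005  -0.07893864  0.2410296 ] 2.7167 [ 0.26763147 -0.344752   -0.8842128 ]
cam [ 0.48824827 -0.09687771  0.38390431] [ 0.29219096  0.06836805 -0.95391313]
```

View pics/w1o.png

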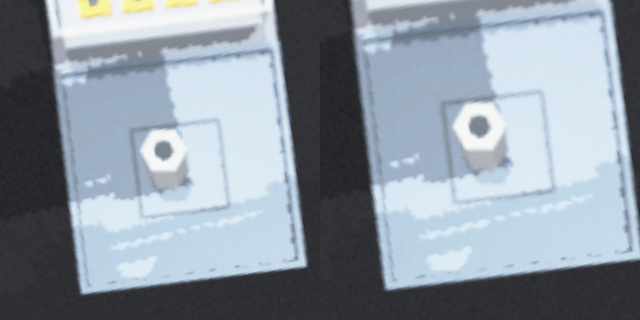

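The ortho view shows the standoff top at (163,150) and the marked square around (178,146) in the floor map. The tray yaw is about 6.8°. Next I need the hexagon's angle.

```bash
python3 - <<'E'
from h import *
s=sense();p=capture("wrist")
a=ortho(p,s,.052,(.575,-.0815),.02,.0002)
g=cv2.cvtColor(a,cv2.COLOR_RGB2HSV);
m=((g[...,2]>225)&(g[...,1]<22)).astype(np.uint8)
m=cv2.morphologyEx(m,cv2.MORPH_CLOSE,np.ones((5,5)))
n,L,st,_=cv2.connectedComponentsWithStats(m);i=1+st[1:,4].argmax()
c=max(cv2.findContours((L==i).astype(np.uint8),0,1)[0],key=cv2.contourArea);h=cv2.convexHull(c)[:,0].astype(float)
M=cv2.moments(cv2.convexHull(c));cc=np.array([M["m10"],M["m01"]])/M["m00"]
print("center",.575+.02-cc[1]*.0002,-.0815+.02-cc[0]*.0002)
# width vs world angle (dir = cos,sin in x,y ; x=-row,y=-col)
for d in range(0,180,5):
    q=-(h[:,1]*np.cos(np.radians(d))+h[:,0]*np.sin(np.radians(d)));print(d,round(np.ptp(q)*.2,1),end="; ")
big=cv2.resize(a,(600,600),interpolation=cv2.INTER_CUBIC);mm=cv2.resize(m*255,(200,200));big[:200,:200]=mm[...,None]
cv2.imwrite("pics/hex.png",big[...,::-1])
E
```

```text
center 0.5750251732984007 -0.08167771227916962
0 20.4; 5 21.0; 10 21.6; 15 22.1; 20 22.4; 25 22.6; 30 22.7; 35 22.6; 40 22.3; 45 21.9; 50 21.5; 55 21.0; 60 21.0; 65 21.7; 70 22.3; 75 22.9; 80 23.3; 85 23.5; 90 23.6; 95 23.6; 100 23.3; 105 23.0; 110 22.6; 115 22.0; 120 21.4; 125 21.3; 130 21.8; 135 22.2; 140 22.6; 145 22.7; 150 22.8; 155 22.7; 160 22.5; 165 22.2; 170 21.7; 175 21.0;
```

View pics/hex.png

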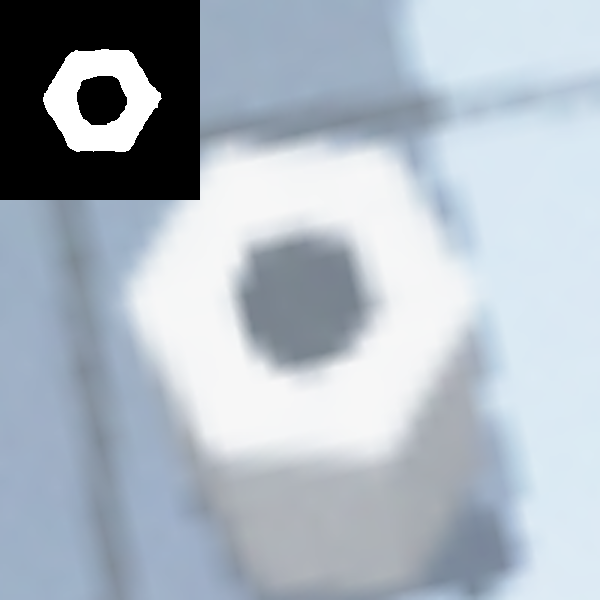

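Its flats face 0°, 61° and 121°, and the jaws close along 103°. So I turn +18° and descend.

drive_tool(
  rows=[
    [100,2,-1,-30,0,0,0.105],
    [100,2,-1,-30,0,0,0.105],
    [100,2,-1,-30,0,0,0.105],
    [100,0,0,-30,0,0,0],
    [100,0,0,-30,0,0,0],
  ],
)

```text
time_s: 3.28
tcp_pos: [0.574, -0.0849, 0.091]
ee_rot: [[-0.858, -0.514, 0.001], [-0.514, 0.858, 0.0], [-0.001, -0.001, -1.0]]
wrist_force: [0.2, 0.9, -0.1]
gripper_width: 1.001
gripper_force: 0.0
```

drive_tool(
  rows=[
    [100,0,0,-30,0,0,0],
    [100,0,0,-17,0,0,0],
    [100,0,0,0,0,0,0],
    [100,0,0,0,0,0,0],
  ],
)

```text
time_s: 3.62
tcp_pos: [0.574, -0.0846, 0.0445]
ee_rot: [[-0.857, -0.515, -0.001], [-0.515, 0.857, -0.001], [0.001, 0.0, -1.0]]
wrist_force: [0.3, -0.8, -0.6]
gripper_width: 1.001
gripper_force: 0.0
```

drive_tool(
  rows=[
    [0,0,0,0,0,0,0],
    [0,0,0,0,0,0,0],
    [0,0,0,0,0,0,0],
    [0,0,0,0,0,0,0],
    [0,0,0,0,0,0,0],
  ],
)

```text
time_s: 4.03
tcp_pos: [0.575, -0.0834, 0.0455]
ee_rot: [[-0.857, -0.516, 0.002], [-0.516, 0.857, 0.0], [-0.002, -0.001, -1.0]]
wrist_force: [-0.8, -0.6, 0.1]
gripper_width: 0.708
gripper_force: 0.0
```

drive_tool(
  rows=[
    [0,0,0,0,0,0,0],
    [0,0,0,0,0,0,0],
    [0,0,0,0,0,0,0],
    [0,0,0,0,0,0,0],
    [0,0,0,0,0,0,0],
  ],
)

```text
time_s: 4.45
tcp_pos: [0.5745, -0.0835, 0.0445]
ee_rot: [[-0.857, -0.516, -0.0], [-0.516, 0.857, -0.0], [0.0, 0.0, -1.0]]
wrist_force: [1.2, -0.3, -0.6]
gripper_width: 0.326
gripper_force: 0.0
```

drive_tool(
  rows=[
    [0,0,0,0,0,0,0],
    [0,0,0,0,0,0,0],
    [0,0,0,0,0,0,0],
    [0,0,0,0,0,0,0],
    [0,0,0,0,0,0,0],
  ],
)

```text
time_s: 4.87
tcp_pos: [0.5745, -0.0835, 0.0445]
ee_rot: [[-0.857, -0.516, -0.0], [-0.516, 0.857, 0.0], [0.0, 0.0, -1.0]]
wrist_force: [0.2, -0.0, 0.4]
gripper_width: 0.225
gripper_force: 30.0
```

drive_tool(
  rows=[
    [0,0,0,20,0,0,0],
    [0,0,0,30,0,0,0],
    [0,0,0,40,0,0,0],
    [0,0,0,30,0,0,0],
    [0,0,0,0,0,0,0],
  ],
)

```text
time_s: 5.28
tcp_pos: [0.5787, -0.0836, 0.1721]
ee_rot: [[-0.856, -0.517, 0.014], [-0.517, 0.856, -0.001], [-0.012, -0.008, -1.0]]
wrist_force: [0.7, 0.1, 0.7]
gripper_width: 0.222
gripper_force: 30.0
```

drive_tool(
  rows=[
    [0,8,-38,0,0,0,-0.098],
    [0,8,-38,0,0,0,-0.098],
    [0,8,-38,0,0,0,-0.098],
    [0,8,-38,0,0,0,-0.098],
    [0,8,-38,0,0,0,-0.098],
  ],
)

```text
time_s: 5.7
tcp_pos: [0.6146, -0.275, 0.1643]
ee_rot: [[-0.999, -0.047, -0.0], [-0.047, 0.999, 0.0], [0.0, 0.0, -1.0]]
wrist_force: [1.0, 0.1, -0.8]
gripper_width: 0.228
gripper_force: 30.0
```

drive_tool(
  rows=[
    [0,10,-37,0,0,0,0],
    [0,0,0,0,0,0,0],
    [0,0,0,0,0,0,0],
  ],
)

```text
time_s: 5.95
tcp_pos: [0.624, -0.3124, 0.1629]
ee_rot: [[-0.999, -0.048, -0.002], [-0.048, 0.999, 0.001], [0.002, 0.001, -1.0]]
wrist_force: [0.0, 0.7, -0.6]
gripper_width: 0.226
gripper_force: 30.0
```

```bash
python3 - <<'E'
from h import *
s=sense();p=capture("wrist");print(s["tcp_pos"],np.round(s["ee_rot"],3).tolist())
a=ortho(p,s,.006,(.6245,-.310),.08)
b=cv2.resize(p["frame"],(512,320))
cv2.imwrite("pics/w2.png",np.hstack([a[:320,:280],b])[...,::-1])
E
```

```text
[ 0.62396838 -0.31244804  0.16290819] [[-0.999, -0.048, -0.002], [-0.048, 0.999, 0.001], [0.002, 0.001, -1.0]]
```

View pics/w2.png

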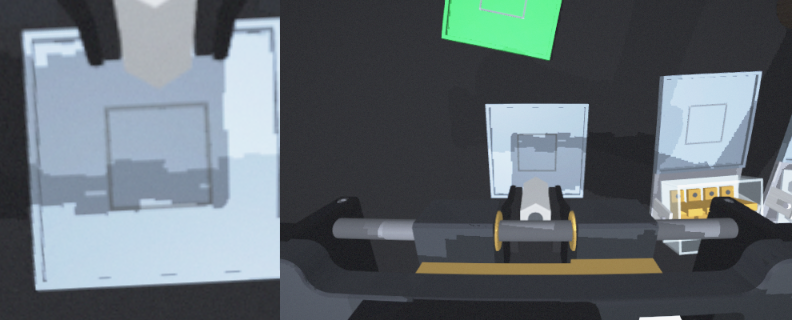

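The square centre is at ortho (159,156), about 2 mm from the tool. Descending.

drive_tool(
  rows=[
    [0,2,3,-36,0,0,0],
    [0,0,0,-36,0,0,0],
    [0,0,0,-28,0,0,0],
    [0,0,0,-10,0,0,0],
    [0,0,0,0,0,0,0],
  ],
)

```text
time_s: 6.42
tcp_pos: [0.6247, -0.3055, 0.0514]
ee_rot: [[-0.999, -0.053, -0.007], [-0.053, 0.999, 0.002], [0.006, 0.002, -1.0]]
wrist_force: [0.2, 0.3, -0.7]
gripper_width: 0.224
gripper_force: 30.0
```

drive_tool(
  rows=[
    [0,0,0,-5,0,0,0],
    [0,0,0,0,0,0,0],
  ],
)

```text
time_s: 6.58
tcp_pos: [0.6278, -0.3072, 0.0512]
ee_rot: [[-0.999, -0.053, 0.003], [-0.053, 0.999, -0.001], [-0.003, -0.001, -1.0]]
wrist_force: [-0.8, -0.3, -0.2]
gripper_width: 0.225
gripper_force: 30.0
```

drive_tool(
  rows=[
    [0,0,0,0,0,0,0],
    [0,0,0,0,0,0,0],
    [0,0,0,0,0,0,0],
  ],
)

```text
time_s: 6.83
tcp_pos: [0.6272, -0.3077, 0.0511]
ee_rot: [[-0.999, -0.052, 0.002], [-0.052, 0.999, -0.001], [-0.002, -0.001, -1.0]]
wrist_force: [-0.4, -1.1, -1.0]
gripper_width: 0.226
gripper_force: 30.0
```

drive_tool(
  rows=[
    [0,0,0,-4,0,0,0],
    [0,0,0,0,0,0,0],
    [0,0,0,0,0,0,0],
  ],
)

```text
time_s: 7.08
tcp_pos: [0.6263, -0.3075, 0.0453]
ee_rot: [[-0.999, -0.052, -0.001], [-0.052, 0.999, 0.0], [0.001, 0.0, -1.0]]
wrist_force: [0.3, -0.6, -0.7]
gripper_width: 0.226
gripper_force: 30.0
```

drive_tool(
  rows=[
    [0,0,0,-1,0,0,0],
    [0,0,0,0,0,0,0],
    [0,0,0,0,0,0,0],
  ],
)

```text
time_s: 7.33
tcp_pos: [0.6266, -0.3075, 0.0445]
ee_rot: [[-0.999, -0.052, -0.0], [-0.052, 0.999, -0.0], [0.0, -0.0, -1.0]]
wrist_force: [-0.7, -0.9, -0.6]
gripper_width: 0.227
gripper_force: 30.0
```

drive_tool(
  rows=[
    [100,0,0,0,0,0,0],
    [100,0,0,0,0,0,0],
    [100,0,0,0,0,0,0],
    [100,0,0,0,0,0,0],
    [100,0,0,0,0,0,0],
  ],
)

```text
time_s: 7.75
tcp_pos: [0.6266, -0.3075, 0.0446]
ee_rot: [[-0.999, -0.052, 0.0], [-0.052, 0.999, -0.0], [-0.0, -0.0, -1.0]]
wrist_force: [0.1, 0.2, -0.7]
gripper_width: 0.52
gripper_force: 0.0
```

drive_tool(
  rows=[
    [100,0,0,20,0,0,0],
    [100,0,0,35,0,0,0],
    [100,0,0,40,0,0,0],
    [100,0,0,40,0,0,0],
    [100,0,0,40,0,0,0],
  ],
)

```text
time_s: 8.17
tcp_pos: [0.6262, -0.3074, 0.2214]
ee_rot: [[-0.999, -0.052, -0.0], [-0.052, 0.999, -0.0], [0.0, 0.0, -1.0]]
wrist_force: [1.1, 0.2, 0.1]
gripper_width: 0.9
gripper_force: 0.0
```

drive_tool(
  rows=[
    [100,0,40,3,0,0,0],
    [100,0,40,3,0,0,0],
    [100,0,40,3,0,0,0],
    [100,0,40,3,0,0,0],
    [100,0,40,3,0,0,0],
  ],
)

```text
time_s: 8.58
tcp_pos: [0.6261, -0.1058, 0.235]
ee_rot: [[-0.999, -0.051, 0.0], [-0.051, 0.999, 0.0], [-0.0, 0.0, -1.0]]
wrist_force: [0.9, -0.3, 0.3]
gripper_width: 0.999
gripper_force: 0.0
```

drive_tool(
  rows=[
    [100,0,40,0,0,0,0],
    [100,0,40,0,0,0,0],
    [100,0,40,0,0,0,0],
    [100,0,40,0,0,0,0],
    [100,0,40,0,0,0,0],
  ],
)

```text
time_s: 9.0
tcp_pos: [0.6261, 0.0945, 0.2349]
ee_rot: [[-0.999, -0.052, 0.0], [-0.052, 0.999, 0.0], [-0.0, 0.0, -1.0]]
wrist_force: [0.6, -0.9, -0.2]
gripper_width: 1.002
gripper_force: 0.0
```

drive_tool(
  rows=[
    [100,0,40,0,0,0,0],
    [100,0,40,0,0,0,0],
    [100,0,40,0,0,0,0],
    [100,0,40,0,0,0,0],
    [100,-10,40,0,0,0,0],
  ],
)

```text
time_s: 9.42
tcp_pos: [0.617, 0.2944, 0.2342]
ee_rot: [[-0.999, -0.051, 0.001], [-0.051, 0.999, -0.0], [-0.001, -0.0, -1.0]]
wrist_force: [0.2, -0.0, -0.4]
gripper_width: 0.999
gripper_force: 0.0
```

drive_tool(
  rows=[
    [100,0,0,0,0,0,0],
    [100,0,0,0,0,0,0],
    [100,0,0,0,0,0,0],
  ],
)

```text
time_s: 9.67
tcp_pos: [0.6163, 0.2925, 0.2344]
ee_rot: [[-0.999, -0.052, -0.0], [-0.052, 0.999, -0.0], [0.0, -0.0, -1.0]]
wrist_force: [0.7, -0.9, -0.2]
gripper_width: 1.0
gripper_force: 0.0
```

```bash
python3 - <<'E'
from h import *
s=sense();p=capture("wrist");print(s["tcp_pos"],np.round(s["ee_rot"],3).tolist())
c=(.62,.298)
a=ortho(p,s,.048,c,.07,.0004);b=ortho(p,s,.006,c,.07,.0004)
cv2.imwrite("pics/w3.png",np.hstack([a,b])[...,::-1])
for nm,z in(("jaw",.048),("foot",.011)):
    o=cv2.cvtColor(ortho(p,s,z,c,.05,.0004),cv2.COLOR_RGB2HSV)
    m=((o[...,0]>10)&(o[...,0]<35)&(o[...,1]>80)).astype(np.uint8)
    q=np.argwhere(m);r=cv2.minAreaRect(q.astype(np.float32))
    print(nm,len(q),np.array(c)+.05-np.array(r[0])*.0004,np.array(r[1])*.4,r[2])
t=masks_of("mounting_clip_center",p)
for m in t[:2]:
    P=cloud(p,m["region"],s);J=P[P[:,2]>.04]
    if len(J)>5:
        r=cv2.minAreaRect(J[:,:2].astype(np.float32));print(m["p"],len(J),r,np.percentile(J[:,2],[5,95]))
E
```

```text
[0.61631639 0.29249668 0.23440473] [[-0.999, -0.052, -0.0], [-0.052, 0.999, -0.0], [0.0, -0.0, -1.0]]
jaw 5520 [0.61434551 0.29617753] [54.17376709 18.25450897] 13.79086685180664
foot 6817 [0.62354368 0.29697213] [60.38083496 20.3836441 ] 13.799484252929688
0.57 262 ((0.6239369511604309, 0.29756176471710205), (0.02850063517689705, 0.0176004096865654), 15.311028480529785) [0.04414827 0.04898615]
```

View pics/w3.png

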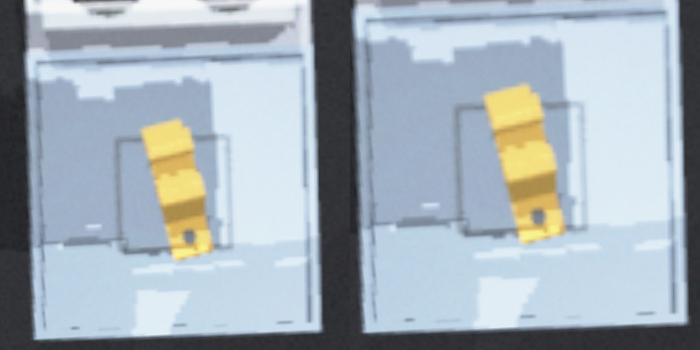

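The clip is at (0.624, 0.297) with yaw about 14°. The cap square's centre is at (0.623, 0.2995). I'll turn +11° and descend.

drive_tool(
  rows=[
    [100,4,3,-30,0,0,0.095],
    [100,3.5,2,-36,0,0,0.095],
    [100,0,0,-36,0,0,0],
    [100,0,0,-36,0,0,0],
    [100,0,0,-30,0,0,0],
  ],
)

```text
time_s: 10.18
tcp_pos: [0.6239, 0.2952, 0.0644]
ee_rot: [[-0.972, -0.237, -0.002], [-0.237, 0.972, -0.001], [0.002, -0.0, -1.0]]
wrist_force: [-0.2, 0.7, -0.5]
gripper_width: 1.001
gripper_force: 0.0
```

drive_tool(
  rows=[
    [100,0,0,-20,0,0,0],
    [100,0,0,-6,0,0,0],
    [100,0,0,0,0,0,0],
    [100,0,0,0,0,0,0],
  ],
)

```text
time_s: 10.52
tcp_pos: [0.6252, 0.2971, 0.0419]
ee_rot: [[-0.971, -0.239, 0.002], [-0.239, 0.971, 0.001], [-0.002, 0.0, -1.0]]
wrist_force: [0.5, -0.8, 0.8]
gripper_width: 0.997
gripper_force: 0.0
```

drive_tool(
  rows=[
    [0,0,0,0,0,0,0],
    [0,0,0,0,0,0,0],
    [0,0,0,0,0,0,0],
    [0,0,0,0,0,0,0],
    [0,0,0,0,0,0,0],
  ],
)

```text
time_s: 10.93
tcp_pos: [0.6242, 0.2978, 0.0413]
ee_rot: [[-0.971, -0.24, 0.001], [-0.24, 0.971, 0.001], [-0.001, 0.0, -1.0]]
wrist_force: [-1.1, 0.7, 0.8]
gripper_width: 0.706
gripper_force: 0.0
```

drive_tool(
  rows=[
    [0,0,0,0,0,0,0],
    [0,0,0,0,0,0,0],
    [0,0,0,0,0,0,0],
    [0,0,0,0,0,0,0],
    [0,0,0,0,0,0,0],
  ],
)

```text
time_s: 11.35
tcp_pos: [0.624, 0.2976, 0.0405]
ee_rot: [[-0.971, -0.239, -0.0], [-0.239, 0.971, -0.0], [0.0, -0.0, -1.0]]
wrist_force: [-0.2, -0.5, -0.0]
gripper_width: 0.326
gripper_force: 0.0
```

drive_tool(
  rows=[
    [0,0,0,0,0,0,0],
    [0,0,0,0,0,0,0],
    [0,0,0,0,0,0,0],
    [0,0,0,0,0,0,0],
    [0,0,0,0,0,0,0],
  ],
)

```text
time_s: 11.77
tcp_pos: [0.624, 0.2975, 0.0405]
ee_rot: [[-0.971, -0.239, -0.0], [-0.239, 0.971, -0.0], [0.0, 0.0, -1.0]]
wrist_force: [-0.1, 0.2, 0.2]
gripper_width: 0.203
gripper_force: 30.0
```

drive_tool(
  rows=[
    [0,0,0,20,0,0,0],
    [0,0,0,30,0,0,0],
    [0,0,0,40,0,0,0],
    [0,0,0,35,0,0,0],
    [0,-4,-30,0,0,0,-0.06],
  ],
)

```text
time_s: 12.18
tcp_pos: [0.6249, 0.2731, 0.1747]
ee_rot: [[-0.982, -0.186, 0.017], [-0.186, 0.983, 0.009], [-0.018, 0.005, -1.0]]
wrist_force: [2.5, -0.3, 1.7]
gripper_width: 0.202
gripper_force: 30.0
```

drive_tool(
  rows=[
    [0,-5,-40,0,0,0,-0.06],
    [0,-5,-40,0,0,0,0],
    [0,-5,-40,0,0,0,0],
    [0,-5,-40,0,0,0,0],
    [0,-5,-40,0,0,0,0],
  ],
)

```text
time_s: 12.6
tcp_pos: [0.5943, 0.0658, 0.1657]
ee_rot: [[-0.993, -0.122, 0.0], [-0.122, 0.993, 0.0], [-0.0, 0.0, -1.0]]
wrist_force: [0.0, 0.1, -0.8]
gripper_width: 0.205
gripper_force: 30.0
```

drive_tool(
  rows=[
    [0,-5,-40,0,0,0,0],
    [0,-5,-40,0,0,0,0],
    [0,-5,-40,0,0,0,0],
    [0,-3,-37,0,0,0,0],
    [0,0,0,0,0,0,0],
  ],
)

```text
time_s: 13.02
tcp_pos: [0.5756, -0.0948, 0.1656]
ee_rot: [[-0.993, -0.115, -0.001], [-0.115, 0.993, -0.001], [0.001, -0.001, -1.0]]
wrist_force: [-0.0, 0.7, -1.0]
gripper_width: 0.206
gripper_force: 30.0
```

drive_tool(
  rows=[
    [0,0,0,0,0,0,0],
    [0,0,0,0,0,0,0],
    [0,0,0,0,0,0,0],
  ],
)

```text
time_s: 13.27
tcp_pos: [0.5773, -0.0886, 0.1656]
ee_rot: [[-0.992, -0.123, 0.0], [-0.123, 0.992, 0.0], [-0.0, 0.0, -1.0]]
wrist_force: [0.4, 0.3, -0.9]
gripper_width: 0.202
gripper_force: 30.0
```

```bash
python3 - <<'E'
from h import *
s=sense();p=capture("wrist");print(s["tcp_pos"],np.round(s["ee_rot"],3).tolist())
a=ortho(p,s,.006,(.575,-.088),.07,.0004)
b=cv2.resize(p["frame"],(448,280))
cv2.imwrite("pics/w4.png",np.hstack([a[:280],b])[...,::-1])
E
```

```text
[ 0.57725082 -0.08855269  0.16558137] [[-0.992, -0.123, 0.0], [-0.123, 0.992, 0.0], [-0.0, 0.0, -1.0]]
```

View pics/w4.png

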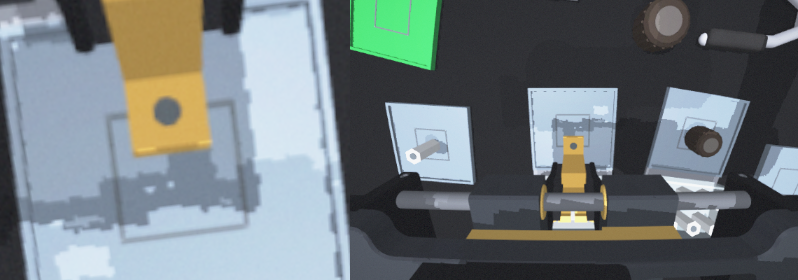

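The square's centre is at (178,170), i.e. (0.5768, −0.0892), right under the tool. The standoff is upright in the spare tray, seen at (432,148). Lowering the clip.

drive_tool(
  rows=[
    [0,0,0,-36,0,0,0],
    [0,0,0,-36,0,0,0],
    [0,0,0,-32,0,0,0],
    [0,0,0,-14,0,0,0],
    [0,0,0,0,0,0,0],
  ],
)

```text
time_s: 13.73
tcp_pos: [0.5744, -0.0883, 0.0435]
ee_rot: [[-0.992, -0.123, -0.009], [-0.123, 0.992, -0.0], [0.009, 0.001, -1.0]]
wrist_force: [-0.7, 0.5, -1.0]
gripper_width: 0.205
gripper_force: 30.0
```

drive_tool(
  rows=[
    [0,0,0,0,0,0,0],
    [0,0,0,-6,0,0,0],
    [0,0,0,0,0,0,0],
    [0,0,0,0,0,0,0],
    [0,0,0,0,0,0,0],
  ],
)

```text
time_s: 14.15
tcp_pos: [0.5777, -0.0894, 0.0426]
ee_rot: [[-0.993, -0.122, 0.002], [-0.122, 0.993, 0.0], [-0.002, -0.0, -1.0]]
wrist_force: [0.7, -0.2, -0.3]
gripper_width: 0.206
gripper_force: 30.0
```

drive_tool(
  rows=[
    [0,0,0,-1.5,0,0,0],
    [0,0,0,0,0,0,0],
    [0,0,0,0,0,0,0],
    [0,0,0,0,0,0,0],
  ],
)

```text
time_s: 14.48
tcp_pos: [0.5772, -0.0895, 0.0404]
ee_rot: [[-0.993, -0.121, 0.001], [-0.121, 0.993, 0.0], [-0.001, -0.0, -1.0]]
wrist_force: [-0.3, -0.1, 0.6]
gripper_width: 0.198
gripper_force: 30.0
```

drive_tool(
  rows=[
    [100,0,0,0,0,0,0],
    [100,0,0,0,0,0,0],
    [100,0,0,0,0,0,0],
    [100,0,0,0,0,0,0],
    [100,0,0,0,0,0,0],
  ],
)

```text
time_s: 14.9
tcp_pos: [0.577, -0.0895, 0.04]
ee_rot: [[-0.993, -0.121, -0.0], [-0.121, 0.993, -0.0], [0.0, 0.0, -1.0]]
wrist_force: [0.4, 0.1, -0.5]
gripper_width: 0.497
gripper_force: 0.0
```

drive_tool(
  rows=[
    [100,0,0,20,0,0,0],
    [100,0,0,35,0,0,0],
    [100,0,0,40,0,0,0],
    [100,0,0,40,0,0,0],
    [100,0,0,40,0,0,0],
  ],
)

```text
time_s: 15.32
tcp_pos: [0.5765, -0.0895, 0.2168]
ee_rot: [[-0.993, -0.122, -0.001], [-0.122, 0.993, -0.0], [0.001, 0.0, -1.0]]
wrist_force: [1.2, 0.1, 0.3]
gripper_width: 0.88
gripper_force: 0.0
```

drive_tool(
  rows=[
    [100,-2,38,5,0,0,0],
    [100,-2,38,5,0,0,0],
    [100,-2,38,5,0,0,0],
    [100,-2,38,0,0,0,0],
    [100,-4,38,0,0,0,0],
  ],
)

```text
time_s: 15.73
tcp_pos: [0.5649, 0.1022, 0.2307]
ee_rot: [[-0.993, -0.121, 0.001], [-0.121, 0.993, 0.001], [-0.001, 0.0, -1.0]]
wrist_force: [0.8, -0.2, -0.5]
gripper_width: 0.997
gripper_force: 0.0
```

drive_tool(
  rows=[
    [100,0,0,0,0,0,0],
    [100,0,0,0,0,0,0],
    [100,0,0,0,0,0,0],
  ],
)

```text
time_s: 15.98
tcp_pos: [0.5648, 0.1006, 0.2299]
ee_rot: [[-0.993, -0.122, -0.001], [-0.122, 0.993, -0.0], [0.001, -0.0, -1.0]]
wrist_force: [0.7, 0.0, 0.8]
gripper_width: 1.003
gripper_force: 0.0
```

```bash
python3 - <<'E'
from h import *
s=sense();p=capture("wrist");print(s["tcp_pos"],np.round(s["ee_rot"],3).tolist())
c=(.56,.101)
a=ortho(p,s,.042,c,.07,.0004);b=ortho(p,s,.006,c,.07,.0004)
cv2.imwrite("pics/w5.png",np.hstack([a,b])[...,::-1])
for m in masks_of("screw_cap_center",p)[:3]:
    P=cloud(p,m["region"],s);J=P[(P[:,2]>.036)]
    if len(J)>5: print(m["p"],m["xy"],len(J),np.percentile(J[:,2],[5,95]),cv2.minEnclosingCircle(J[:,:2].astype(np.float32)),J.mean(0))
p=capture("top")
for m in masks_of("mounting_clip_center",p)[:4]:
    P=cloud(p,m["region"]);print(m["p"],np.median(P,0),P[:,2].max())
E
```

```text
[0.56482266 0.10056188 0.22986559] [[-0.993, -0.122, -0.001], [-0.122, 0.993, -0.0], [0.001, -0.0, -1.0]]
0.87 [239.4, 39.9] 2690 [0.04424214 0.05273485] ((0.42214474081993103, 0.0028115161694586277), 0.029536493122577667) [0.42316189 0.0044905  0.05020278]
0.56 [320.1, 178.5] 854 [0.0385846  0.04316836] ((0.5639646053314209, 0.10455203801393509), 0.02036062814295292) [0.56276888 0.10458603 0.04137128]
0.52 [ 0.56807982 -0.08816652  0.02920275] 0.051677638032910256
```

View pics/w5.png

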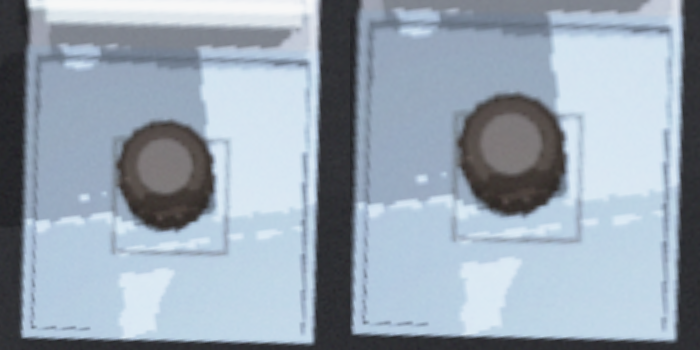

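The cap's top disc is at (166,168), so its centre is (0.5638, 0.1046). The standoff square's centre is at (0.5586, 0.1038). Picking up the cap.

drive_tool(
  rows=[
    [100,-1,2,-36,0,0,0],
    [100,0,2,-36,0,0,0],
    [100,0,0,-36,0,0,0],
    [100,0,0,-36,0,0,0],
    [100,0,0,-26,0,0,0],
  ],
)

```text
time_s: 16.6
tcp_pos: [0.5628, 0.1029, 0.0572]
ee_rot: [[-0.993, -0.119, -0.003], [-0.119, 0.993, -0.001], [0.003, -0.001, -1.0]]
wrist_force: [-0.2, 0.0, 0.5]
gripper_width: 1.0
gripper_force: 0.0
```

drive_tool(
  rows=[
    [100,0,0,-18,0,0,0],
    [100,0,0,-6,0,0,0],
    [100,0,0,0,0,0,0],
    [100,0,0,0,0,0,0],
    [100,0,0,0,0,0,0],
  ],
)

```text
time_s: 17.02
tcp_pos: [0.5653, 0.1047, 0.0377]
ee_rot: [[-0.993, -0.121, 0.003], [-0.121, 0.993, 0.001], [-0.003, 0.001, -1.0]]
wrist_force: [0.6, 0.5, 1.0]
gripper_width: 1.002
gripper_force: 0.0
```

drive_tool(
  rows=[
    [0,0,0,0,0,0,0],
    [0,0,0,0,0,0,0],
    [0,0,0,0,0,0,0],
    [0,0,0,0,0,0,0],
    [0,0,0,0,0,0,0],
  ],
)

```text
time_s: 17.43
tcp_pos: [0.5641, 0.1046, 0.0364]
ee_rot: [[-0.993, -0.122, 0.001], [-0.122, 0.993, 0.0], [-0.001, 0.0, -1.0]]
wrist_force: [0.4, 1.2, 0.9]
gripper_width: 0.705
gripper_force: 0.0
```

drive_tool(
  rows=[
    [0,0,0,0,0,0,0],
    [0,0,0,0,0,0,0],
    [0,0,0,0,0,0,0],
    [0,0,0,0,0,0,0],
    [0,0,0,0,0,0,0],
  ],
)

```text
time_s: 17.85
tcp_pos: [0.564, 0.1045, 0.036]
ee_rot: [[-0.993, -0.122, -0.0], [-0.122, 0.993, -0.0], [0.0, -0.0, -1.0]]
wrist_force: [0.5, -0.5, 0.0]
gripper_width: 0.438
gripper_force: 30.0
```

drive_tool(
  rows=[
    [0,0,0,20,0,0,0],
    [0,0,0,35,0,0,0],
    [0,0,0,40,0,0,0],
    [0,0,0,35,0,0,0],
    [0,0,0,0,0,0,0],
  ],
)

```text
time_s: 18.27
tcp_pos: [0.5684, 0.1058, 0.1742]
ee_rot: [[-0.992, -0.123, 0.015], [-0.123, 0.992, 0.004], [-0.015, 0.003, -1.0]]
wrist_force: [0.6, 0.7, 0.6]
gripper_width: 0.435
gripper_force: 30.0
```

drive_tool(
  rows=[
    [0,10,33,0,0,0,0],
    [0,10,33,0,0,0,0],
    [0,10,33,0,0,0,0],
    [0,10,33,0,0,0,0],
    [0,10,33,0,0,0,0],
  ],
)

```text
time_s: 18.68
tcp_pos: [0.6141, 0.2709, 0.1657]
ee_rot: [[-0.993, -0.121, -0.0], [-0.121, 0.993, -0.0], [0.0, -0.0, -1.0]]
wrist_force: [0.3, -1.0, -0.5]
gripper_width: 0.437
gripper_force: 30.0
```

drive_tool(
  rows=[
    [0,9,30,0,0,0,0],
    [0,0,0,0,0,0,0],
    [0,0,0,0,0,0,0],
    [0,0,0,0,0,0,0],
    [0,0,0,0,0,0,0],
  ],
)

```text
time_s: 19.1
tcp_pos: [0.6227, 0.2984, 0.1658]
ee_rot: [[-0.993, -0.121, -0.001], [-0.121, 0.993, -0.001], [0.001, -0.0, -1.0]]
wrist_force: [0.2, 0.2, -0.4]
gripper_width: 0.442
gripper_force: 30.0
```

drive_tool(
  rows=[
    [0,0.5,1,-36,0,0,0],
    [0,0,0,-36,0,0,0],
    [0,0,0,-32,0,0,0],
    [0,0,0,-18,0,0,0],
    [0,0,0,0,0,0,0],
  ],
)

```text
time_s: 19.52
tcp_pos: [0.6206, 0.2972, 0.0389]
ee_rot: [[-0.993, -0.119, -0.009], [-0.119, 0.993, -0.006], [0.009, -0.004, -1.0]]
wrist_force: [0.5, -0.1, -0.5]
gripper_width: 0.436
gripper_force: 30.0
```

drive_tool(
  rows=[
    [0,0,0,0,0,0,0],
    [0,0,0,-5,0,0,0],
    [0,0,0,0,0,0,0],
    [0,0,0,0,0,0,0],
    [0,0,0,0,0,0,0],
  ],
)

```text
time_s: 19.93
tcp_pos: [0.6241, 0.3009, 0.0406]
ee_rot: [[-0.993, -0.122, 0.002], [-0.122, 0.993, 0.001], [-0.002, 0.001, -1.0]]
wrist_force: [-0.7, -0.7, 0.1]
gripper_width: 0.439
gripper_force: 30.0
```

drive_tool(
  rows=[
    [0,0,0,-2,0,0,0],
    [0,0,0,0,0,0,0],
    [0,0,0,0,0,0,0],
    [0,0,0,0,0,0,0],
  ],
)

```text
time_s: 20.27
tcp_pos: [0.6235, 0.3006, 0.0371]
ee_rot: [[-0.993, -0.122, 0.0], [-0.122, 0.993, 0.0], [-0.0, 0.0, -1.0]]
wrist_force: [-0.0, -0.3, -1.1]
gripper_width: 0.439
gripper_force: 30.0
```

drive_tool(
  rows=[
    [0,0,0,-1,0,0,0],
    [0,0,0,0,0,0,0],
    [0,0,0,0,0,0,0],
  ],
)

```text
time_s: 20.52
tcp_pos: [0.6236, 0.3006, 0.036]
ee_rot: [[-0.993, -0.122, 0.0], [-0.122, 0.993, 0.0], [-0.0, 0.0, -1.0]]
wrist_force: [0.7, 0.2, -0.7]
gripper_width: 0.438
gripper_force: 30.0
```

drive_tool(
  rows=[
    [100,0,0,0,0,0,0],
    [100,0,0,0,0,0,0],
    [100,0,0,0,0,0,0],
    [100,0,0,0,0,0,0],
    [100,0,0,0,0,0,0],
  ],
)

```text
time_s: 20.93
tcp_pos: [0.6236, 0.3005, 0.0361]
ee_rot: [[-0.993, -0.122, -0.0], [-0.122, 0.993, -0.0], [0.0, -0.0, -1.0]]
wrist_force: [-0.2, 0.2, 0.1]
gripper_width: 0.733
gripper_force: 0.0
```

drive_tool(
  rows=[
    [100,0,0,20,0,0,0],
    [100,0,0,35,0,0,0],
    [100,0,0,40,0,0,0],
    [100,0,0,40,0,0,0],
    [100,0,0,40,0,0,0],
  ],
)

```text
time_s: 21.35
tcp_pos: [0.6233, 0.3003, 0.2129]
ee_rot: [[-0.993, -0.122, -0.0], [-0.122, 0.993, -0.0], [0.0, -0.0, -1.0]]
wrist_force: [0.8, 1.2, -0.1]
gripper_width: 0.992
gripper_force: 0.0
```

drive_tool(
  rows=[
    [100,3.5,-40,5,0,0,-0.07],
    [100,0,-40,5,0,0,0],
    [100,0,-40,5,0,0,0],
    [100,0,-40,0,0,0,0],
    [100,0,-40,0,0,0,0],
  ],
)

```text
time_s: 21.77
tcp_pos: [0.6268, 0.0989, 0.2268]
ee_rot: [[-0.999, -0.052, 0.001], [-0.052, 0.999, 0.001], [-0.001, 0.0, -1.0]]
wrist_force: [1.4, -0.9, 0.4]
gripper_width: 1.003
gripper_force: 0.0
```

drive_tool(
  rows=[
    [100,0,-40,0,0,0,0],
    [100,0,-40,0,0,0,0],
    [100,0,-40,0,0,0,0],
    [100,0,-40,0,0,0,0],
    [100,0,-40,0,0,0,0],
  ],
)

```text
time_s: 22.18
tcp_pos: [0.6266, -0.1014, 0.2264]
ee_rot: [[-0.999, -0.052, 0.0], [-0.052, 0.999, 0.0], [-0.0, 0.0, -1.0]]
wrist_force: [0.8, -0.7, -0.6]
gripper_width: 0.997
gripper_force: 0.0
```

drive_tool(
  rows=[
    [100,0,-40,0,0,0,0],
    [100,0,-40,0,0,0,0],
    [100,0,-40,0,0,0,0],
    [100,0,-40,0,0,0,0],
    [100,0,-41,0,0,0,0],
  ],
)

```text
time_s: 22.6
tcp_pos: [0.6267, -0.3023, 0.2262]
ee_rot: [[-0.999, -0.052, 0.0], [-0.052, 0.999, 0.0], [-0.0, 0.0, -1.0]]
wrist_force: [-0.5, 1.1, -0.0]
gripper_width: 1.001
gripper_force: 0.0
```

drive_tool(
  rows=[
    [100,0,-7,0,0,0,0],
    [100,0,0,0,0,0,0],
    [100,0,0,0,0,0,0],
  ],
)

```text
time_s: 22.85
tcp_pos: [0.6267, -0.3075, 0.2256]
ee_rot: [[-0.999, -0.051, -0.001], [-0.051, 0.999, 0.001], [0.001, 0.001, -1.0]]
wrist_force: [-0.5, 0.8, 0.1]
gripper_width: 1.001
gripper_force: 0.0
```

```bash
python3 - <<'E'
from h import *
s=sense();p=capture("wrist");print(s["tcp_pos"],np.round(s["ee_rot"],3).tolist())
c=(.627,-.3075)
a=ortho(p,s,.052,c,.04,.0002)
t=capture("top")
f=cv2.resize(t["frame"][100:220,170:430],(780,360),interpolation=cv2.INTER_CUBIC)
f[:200,580:]=cv2.resize(a,(200,200))
cv2.imwrite("pics/w6.png",f[...,::-1])
for m in masks_of("standoff_center",p)[:3]:
    P=cloud(p,m["region"],s);J=P[P[:,2]>.045]
    if len(J)>5: print(m["p"],m["xy"],len(J),np.percentile(J[:,2],[5,95]),cv2.minEnclosingCircle(J[:,:2].astype(np.float32)))
E
```

```text
[ 0.62672781 -0.30750392  0.22558135] [[-0.999, -0.051, -0.001], [-0.051, 0.999, 0.001], [0.001, 0.001, -1.0]]
0.75 [318.5, 181.9] 290 [0.04905939 0.05313982] ((0.6273190975189209, -0.3067604899406433), 0.011144150979816914)
```

View pics/w6.png

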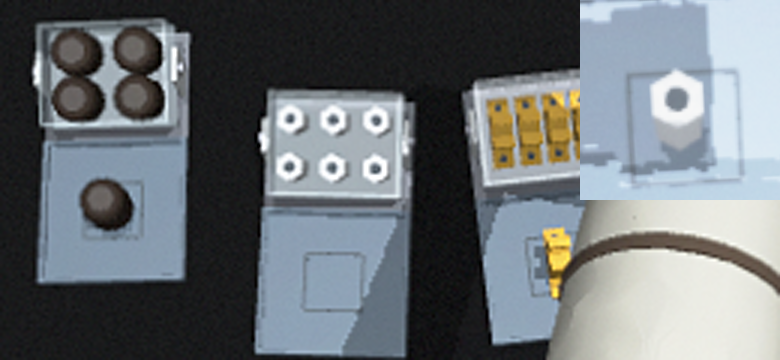

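The standoff stands upright under the tool (inset (677,98)). The cap stands in its tray's square at (107,203), and the clip in its own at (557,262). Picking up the standoff.

drive_tool(
  rows=[
    [100,0.5,0.5,-36,0,0,0],
    [100,0,0,-36,0,0,0],
    [100,0,0,-36,0,0,0],
    [100,0,0,-36,0,0,0],
    [100,0,0,-20,0,0,0],
  ],
)

```text
time_s: 23.42
tcp_pos: [0.6257, -0.3042, 0.0579]
ee_rot: [[-0.999, -0.053, -0.006], [-0.053, 0.999, 0.003], [0.005, 0.003, -1.0]]
wrist_force: [-0.2, -0.3, -0.4]
gripper_width: 0.998
gripper_force: 0.0
```

drive_tool(
  rows=[
    [100,0,0,-12,0,0,0],
    [100,0,0,-5,0,0,0],
    [100,0,0,0,0,0,0],
    [100,0,0,0,0,0,0],
    [100,0,0,0,0,0,0],
  ],
)

```text
time_s: 23.83
tcp_pos: [0.629, -0.3071, 0.0474]
ee_rot: [[-0.999, -0.053, 0.004], [-0.053, 0.999, -0.001], [-0.004, -0.002, -1.0]]
wrist_force: [0.1, 0.1, -0.1]
gripper_width: 1.002
gripper_force: 0.0
```

drive_tool(
  rows=[
    [0,0,0,0,0,0,0],
    [0,0,0,0,0,0,0],
    [0,0,0,0,0,0,0],
    [0,0,0,0,0,0,0],
    [0,0,0,0,0,0,0],
  ],
)

```text
time_s: 24.25
tcp_pos: [0.6276, -0.3071, 0.0453]
ee_rot: [[-0.999, -0.052, 0.0], [-0.052, 0.999, -0.0], [-0.0, -0.0, -1.0]]
wrist_force: [0.2, 0.5, 0.0]
gripper_width: 0.704
gripper_force: 0.0
```

drive_tool(
  rows=[
    [0,0,0,0,0,0,0],
    [0,0,0,0,0,0,0],
    [0,0,0,0,0,0,0],
    [0,0,0,0,0,0,0],
    [0,0,0,0,0,0,0],
  ],
)

```text
time_s: 24.67
tcp_pos: [0.6275, -0.307, 0.045]
ee_rot: [[-0.999, -0.052, -0.0], [-0.052, 0.999, 0.0], [0.0, 0.0, -1.0]]
wrist_force: [-0.3, 0.3, 0.1]
gripper_width: 0.323
gripper_force: 0.0
```

drive_tool(
  rows=[
    [0,0,0,0,0,0,0],
    [0,0,0,0,0,0,0],
    [0,0,0,0,0,0,0],
    [0,0,0,0,0,0,0],
  ],
)

```text
time_s: 25.0
tcp_pos: [0.6276, -0.307, 0.045]
ee_rot: [[-0.999, -0.052, -0.0], [-0.052, 0.999, 0.0], [0.0, 0.0, -1.0]]
wrist_force: [-0.2, -0.8, -0.2]
gripper_width: 0.225
gripper_force: 30.0
```

drive_tool(
  rows=[
    [0,0,0,20,0,0,0],
    [0,0,0,35,0,0,0],
    [0,0,0,40,0,0,0],
    [0,0,0,30,0,0,0],
    [0,-9,31,0,0,0,0],
  ],
)

```text
time_s: 25.42
tcp_pos: [0.6233, -0.2811, 0.1785]
ee_rot: [[-0.999, -0.049, 0.016], [-0.049, 0.999, -0.008], [-0.015, -0.008, -1.0]]
wrist_force: [1.6, 0.7, 1.3]
gripper_width: 0.229
gripper_force: 30.0
```

drive_tool(
  rows=[
    [0,-6,38,0,0,0,0],
    [0,-6,38,0,0,0,0],
    [0,-6,38,0,0,0,0],
    [0,-6,38,0,0,0,0],
    [0,-6,38,0,0,0,0],
  ],
)

```text
time_s: 25.83
tcp_pos: [0.5878, -0.0844, 0.1702]
ee_rot: [[-0.999, -0.051, 0.0], [-0.051, 0.999, 0.0], [-0.0, 0.0, -1.0]]
wrist_force: [-0.3, 0.2, 0.4]
gripper_width: 0.224
gripper_force: 30.0
```

drive_tool(
  rows=[
    [0,-6,38,0,0,0,0],
    [0,-6,38,0,0,0,0],
    [0,-6,38,0,0,0,0],
    [0,-6,38,0,0,0,0],
    [0,-6,38,0,0,0,0],
  ],
)

```text
time_s: 26.25
tcp_pos: [0.5578, 0.1058, 0.1703]
ee_rot: [[-0.999, -0.052, 0.0], [-0.052, 0.999, 0.0], [-0.0, 0.0, -1.0]]
wrist_force: [0.8, -0.9, 0.2]
gripper_width: 0.229
gripper_force: 30.0
```

drive_tool(
  rows=[
    [0,0,0,0,0,0,0],
    [0,0,0,0,0,0,0],
    [0,0,0,0,0,0,0],
    [0,0,0,0,0,0,0],
  ],
)

```text
time_s: 26.58
tcp_pos: [0.5585, 0.1031, 0.17]
ee_rot: [[-0.999, -0.051, -0.0], [-0.051, 0.999, -0.0], [0.0, -0.0, -1.0]]
wrist_force: [0.3, 0.1, -0.0]
gripper_width: 0.223
gripper_force: 30.0
```

drive_tool(
  rows=[
    [0,0,0.5,-36,0,0,0],
    [0,0,0,-36,0,0,0],
    [0,0,0,-32,0,0,0],
    [0,0,0,-14,0,0,0],
    [0,0,0,0,0,0,0],
  ],
)

```text
time_s: 27.0
tcp_pos: [0.5561, 0.1018, 0.048]
ee_rot: [[-0.999, -0.049, -0.008], [-0.048, 0.999, -0.003], [0.008, -0.003, -1.0]]
wrist_force: [-0.2, -0.1, -0.2]
gripper_width: 0.227
gripper_force: 30.0
```

drive_tool(
  rows=[
    [0,0,0,0,0,0,0],
    [0,0,0,-5,0,0,0],
    [0,0,0,0,0,0,0],
    [0,0,0,0,0,0,0],
    [0,0,0,0,0,0,0],
  ],
)

```text
time_s: 27.42
tcp_pos: [0.5591, 0.1047, 0.0482]
ee_rot: [[-0.999, -0.052, 0.002], [-0.052, 0.999, 0.001], [-0.002, 0.001, -1.0]]
wrist_force: [0.4, 0.2, -0.7]
gripper_width: 0.228
gripper_force: 30.0
```

drive_tool(
  rows=[
    [0,0,0,-1.5,0,0,0],
    [0,0,0,0,0,0,0],
    [0,0,0,0,0,0,0],
    [0,0,0,0,0,0,0],
  ],
)

```text
time_s: 27.75
tcp_pos: [0.5586, 0.1046, 0.0457]
ee_rot: [[-0.999, -0.052, 0.0], [-0.052, 0.999, 0.0], [-0.0, 0.0, -1.0]]
wrist_force: [-0.0, -0.5, -0.4]
gripper_width: 0.222
gripper_force: 30.0
```

Lower the last bit, release, rise and back away over towards the spare tray, so the top camera sees the result.

drive_tool(
  rows=[
    [0,0,0,-0.8,0,0,0],
    [0,0,0,0,0,0,0],
    [0,0,0,0,0,0,0],
  ],
)

```text
time_s: 28.0
tcp_pos: [0.5587, 0.1046, 0.0449]
ee_rot: [[-0.999, -0.052, 0.0], [-0.052, 0.999, 0.0], [-0.0, 0.0, -1.0]]
wrist_force: [-0.4, 0.4, 1.8]
gripper_width: 0.227
gripper_force: 30.0
```

drive_tool(
  rows=[
    [100,0,0,0,0,0,0],
    [100,0,0,0,0,0,0],
    [100,0,0,0,0,0,0],
    [100,0,0,0,0,0,0],
    [100,0,0,0,0,0,0],
  ],
)

```text
time_s: 28.42
tcp_pos: [0.5585, 0.1045, 0.0447]
ee_rot: [[-0.999, -0.052, -0.0], [-0.052, 0.999, -0.0], [0.0, -0.0, -1.0]]
wrist_force: [0.1, -0.1, 0.2]
gripper_width: 0.52
gripper_force: 0.0
```

drive_tool(
  rows=[
    [100,0,0,20,0,0,0],
    [100,0,0,35,0,0,0],
    [100,0,0,40,0,0,0],
    [100,0,0,40,0,0,0],
    [100,0,0,40,0,0,0],
  ],
)

```text
time_s: 28.83
tcp_pos: [0.5581, 0.1043, 0.2216]
ee_rot: [[-0.999, -0.052, -0.0], [-0.052, 0.999, -0.0], [0.0, -0.0, -1.0]]
wrist_force: [0.4, 0.5, -1.2]
gripper_width: 0.902
gripper_force: 0.0
```

drive_tool(
  rows=[
    [100,0,-40,0,0,0,0],
    [100,0,-40,0,0,0,0],
    [100,0,-40,0,0,0,0],
    [100,0,-40,0,0,0,0],
    [100,0,-40,0,0,0,0],
  ],
)

```text
time_s: 29.25
tcp_pos: [0.5581, -0.0971, 0.22]
ee_rot: [[-0.999, -0.052, 0.0], [-0.052, 0.999, 0.0], [-0.0, 0.0, -1.0]]
wrist_force: [0.7, 0.7, -0.7]
gripper_width: 0.997
gripper_force: 0.0
```

drive_tool(
  rows=[
    [100,0,-40,0,0,0,0],
    [100,0,-40,0,0,0,0],
    [100,0,-40,0,0,0,0],
    [100,0,-40,0,0,0,0],
    [100,0,-40,0,0,0,0],
  ],
)

```text
time_s: 29.67
tcp_pos: [0.5581, -0.2974, 0.2197]
ee_rot: [[-0.999, -0.052, -0.0], [-0.052, 0.999, 0.0], [0.0, 0.0, -1.0]]
wrist_force: [1.0, 0.7, -0.0]
gripper_width: 1.002
gripper_force: 0.0
```

drive_tool(
  rows=[
    [100,0,0,0,0,0,0],
    [100,0,0,0,0,0,0],
    [100,0,0,0,0,0,0],
  ],
)

```text
time_s: 29.92
tcp_pos: [0.5582, -0.2956, 0.2193]
ee_rot: [[-0.999, -0.051, -0.001], [-0.051, 0.999, 0.001], [0.001, 0.001, -1.0]]
wrist_force: [0.3, -0.1, -0.6]
gripper_width: 1.003
gripper_force: 0.0
```

```bash
python3 - <<'E'
from h import *
s=sense();print(s["tcp_pos"],s["time_s"])
p=capture("top");q=capture("scene")
a=cv2.resize(p["frame"][100:220,170:430],(650,300),interpolation=cv2.INTER_CUBIC)
b=cv2.resize(q["frame"][180:310,220:530],(650,273),interpolation=cv2.INTER_CUBIC)
cv2.imwrite("pics/end.png",np.vstack([a,b])[...,::-1])
E
```

```text
[ 0.55818762 -0.29557822  0.21926954] 29.9167
```

View pics/end.png

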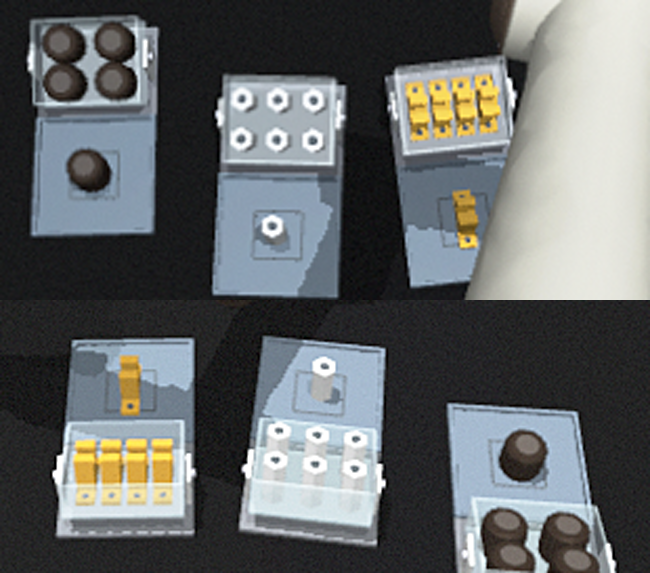

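All three parts stand upright on their squares: the cap at (88,170), the standoff at (272,230) and the clip at (465,218).

```bash
python3 -c "
from station import *
print(finish_job())"
```

```text
the job is handed in; nothing more can be done
None
```

The job is handed in: the screw cap, mounting clip and standoff each stand upright on the marked square of their own tray, the standoff having waited in the spare tray; it took about 30 s of the 134 s allowed.

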